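# Load the sample shaker, drop the clamp bar home and start it

## Robot

A 7-joint arm with a two-finger parallel gripper is mounted at the origin on the work surface. World frame = base frame: x ahead of the robot, y to its left, z up, the work surface at z = 0. Lengths are in m, angles in rad, forces in N, time in s.
With the tool pointing down it reaches from about 0.425 to 0.95 m from the base axis. Payload 16.7 kg.
Tool frame: the origin (TCP) lies midway between the tips of the shut fingers; the grasp point (between the pads) lies 19 mm behind it; z points along the fingers, y is the direction in which the jaws open and shut (so a half turn about z gives the same grasp; the last joint's range is limited). The gripper opens to 94 mm and grips with 3 to 60 N. Pads are 16 mm wide; open, the fingers measure 119 mm over their backs; the gripper's body (75 mm by 177 mm) begins 78 mm behind the grasp point.
Start: joints at [-1.3, 0.426, 0.074, 1.606, -0.034, 1.111, -0.067], TCP at [0.276, 0.616, 0.205] pointing down, gripper open.
Joint ranges: [-2.85, 2.85], [-0.5, 2.14], [-1.23, 1.37], [0.21, 2.46], [-1.02, 4.16], [0.16, 2.05], [-2.73, 2.73]. Speed limits (rad/s): [1.89, 1.89, 2.39, 2.39, 3.01, 3.01, 3.01].

## Interface

Orientations are given as a 3x3 rotation matrix whose columns are the frame's x, y, z axes.
In Python, from cell import get_state, optics, arm gives the robot as it stands. The module is installed in compiled form; this text tells all that it offers.
- The arm moves only by the tool step_arm, never from a script. Its argument "deltas" is a list of rows, each an object with "gripper": the finger opening in mm, from 0 to 94; "offset": the shift along the tool's x, y, z in units of 25 mm (1.0 is 25 mm), a list of three; "spin": the turn about the tool's z in degrees. In form: [{"gripper": gripper, "offset": [dx, dy, dz], "spin": spin}, ...]. A call has 1 to 10 rows; each row shifts and turns the pose as measured when the row begins, along the tool's axes as they then stand; what a row does not reach is not made up. A row lasts 1/8 s, in which the tool goes at most 62.5 mm and 10.7 degrees, less where a joint would pass 70% of its speed; a pose out of reach is approached as far as the arm can. A call is refused whole if a number of a shift passes 1 or a number of a turn 10.7, either way. A call with a gripper value outside its range is refused whole. The fingers move at their own pace and stop on an object; "squeeze" is the grip in N (left out, the last holds). Time passes only in rows, so rows that do not move let the fingers close. It gives the time, the measured TCP pose, the force and the opening at its end, in the units of the state.
- get_state(): the state, without advancing time (a new reading comes with each control period).
- optics.read_camera(name): name is "scene" or "side" or "wrist"; returns a dict with "img" (480x640x3 uint8, blue, green, red), "z_map" (480x640 float32, m along the optical axis (not along the pixel's ray), 0 where there is no reading), "camera_matrix" (3x3 intrinsics, pixels), "rvec" (rotation vector, rad) and "tvec" (3), from world to camera coordinates, as OpenCV has them. Camera axes: x right, y down, z forward; pixel columns grow to the right and rows downward; lengths in m; the calibration is good to about 2 mm. A picture is of the moment at which its call begins.
- arm.close_job(): hands the job in, once; it reports no verdict.
The state is a dict: "t": time; "qpos": joint angles; "joint_velocities": joint speeds; "joint_torque": joint torques, N m; "tool_pos": TCP position; "tcp_rot": TCP orientation; "force": force on the tool from outside, world axes, zero at the start; "torque": the same for the moment, N m; "finger_gap": finger opening in m.
Only numpy, scipy, OpenCV 4.12 (cv2) and the standard library are available. Lean on these libraries where they do the work, as an engineer would, in place of code of your own. Each camera call takes 0.05 s, during which the arm holds its last target. There are 200 camera calls.

## Task

Load the bench shaker with every amber blue-capped bottle and start it: by its red handle, lift the movable clamp bar over the yellow stops and slide it all the way back, stand all the amber bottles upright in one row along the fixed bar, then bring the bar up to them again and lift it over the stops so that it drops fully home behind them. Only then press the keys one at a time: white power, yellow timer, green start. Leave the clear white-capped bottle and everything else on the bench where it is.

Things in the scene. Friction and masses are not known exactly. Their poses are not given: they have to be found in the camera images.
- shaker: Bench platform shaker: white housing 240 x 390 mm, aluminium platform with black mat, its surface 100 mm above the bench. Fixed, but place and yaw (within 0.15 rad) vary. Origin on the bench under the middle of the platform; x points away from the robot, y along the two clamp bars. At its right end (y -157 to -235 mm) a grey control head with three keys, top 106 mm above the bench.
- fixed_bar (a point): Middle of the fixed bar's axis: it crosses the far side of the platform at x = 95 mm of the shaker, 130 mm above the bench; 14 mm thick, its two end posts (y about 134 mm either side) reach 139 mm above the bench.
- stop_left (a point): Middle of the top of the yellow stop on the left side rail: 12 mm long (x 4 to 16 mm of the shaker), 18 mm wide, 12 mm high, upright faces. The rails (y 125 to 143 mm either side) are 118 mm above the bench; the movable bar's square end blocks (16 mm long) rest on them and are barred by the stops.
- stop_right (a point): The same stop on the right side rail, between platform and control head.
- bay (a point): Middle of the bottle bay on the platform surface (60.5 mm on the +x side of the shaker's origin); axes as the shaker's. With the movable bar home the bay is 55 mm wide in x (face to face of the bars, 3 mm more than a bottle) and 250 mm long in y (rail to rail), so it takes up to four bottles in one row.
- carriage (a joint): Travel of the movable bar along the rails, m: 0 = home, grows towards the robot (shaker's -x) to 0.085 = fully back. Friction about 1.5 N. With the bar down the stops block it: at home it has 2 mm of play, and coming from the back it runs against the stops at 0.030. Only a bar lifted over 12 mm (18 to 25 is comfortable) passes between 0.002 and 0.030.
- clampbar (a joint): Lift of the movable bar, m: 0 = down on the rails, at most 0.040. It drops by its own weight (about 5 N); 0.012 means that it rests on top of the stops. The bar is 14 mm thick, its axis 130 mm above the bench when down.
- bar_grip (a point): Point to grip on the movable bar's red upright handle, a block 16 mm (x) by 40 mm (y) by 74 mm high whose top is 18 mm above this point. Rigid with the bar, 32 mm on the robot's side of the bar's axis; with the bar down this point is 182 mm above the bench. Axes as the shaker's.
- key_power_top (a point): Centre of the top face of the white power key (28 mm across, pressed straight down), 128 mm above the bench, the farthest of the three keys, which stand in a row along the shaker's x, 50 mm apart.
- key_timer_top (a point): Centre of the top of the yellow timer key, the middle one, same size and height.
- key_start_top (a point): Centre of the top of the green start key, the nearest one, same size and height.
- key_power (a joint): Travel of the white power key, m: 0 released, 0.006 fully down (about 5 N; it springs back). It counts as pressed beyond 0.0035.
- key_timer (a joint): Travel of the yellow timer key, m: 0 released, 0.006 fully down (about 5 N; it springs back). It counts as pressed beyond 0.0035.
- key_start (a joint): Travel of the green start key, m: 0 released, 0.006 fully down (about 5 N; it springs back). It counts as pressed beyond 0.0035.
- bottle0_mid (a point): Centre (half-way up, 60 mm above its foot) of an amber sample bottle with a blue cap, standing on the bench: 120 mm tall, body 52 mm across up to 80 mm, neck, blue cap 40 mm across from 94 to 120 mm; 0.18 to 0.35 kg, heavy at the foot (centre of mass about 26 mm up). z axis up along the bottle. Two to four are present; an absent one gives None.
- bottle1_mid (a point): Centre (half-way up, 60 mm above its foot) of an amber sample bottle with a blue cap, standing on the bench: 120 mm tall, body 52 mm across up to 80 mm, neck, blue cap 40 mm across from 94 to 120 mm; 0.18 to 0.35 kg, heavy at the foot (centre of mass about 26 mm up). z axis up along the bottle. Two to four are present; an absent one gives None.
- bottle2_mid (a point): Centre (half-way up, 60 mm above its foot) of an amber sample bottle with a blue cap, standing on the bench: 120 mm tall, body 52 mm across up to 80 mm, neck, blue cap 40 mm across from 94 to 120 mm; 0.18 to 0.35 kg, heavy at the foot (centre of mass about 26 mm up). z axis up along the bottle. Two to four are present; an absent one gives None.
- bottle3_mid (a point): Centre (half-way up, 60 mm above its foot) of an amber sample bottle with a blue cap, standing on the bench: 120 mm tall, body 52 mm across up to 80 mm, neck, blue cap 40 mm across from 94 to 120 mm; 0.18 to 0.35 kg, heavy at the foot (centre of mass about 26 mm up). z axis up along the bottle. Two to four are present; an absent one gives None.
- spare_mid (a point): Centre of a stouter clear bottle with a white cap (60 mm across, 105 mm tall), standing among the others; not part of the job.
- beaker_rim (a point): Middle of the mouth of a glass beaker (72 mm across, 90 mm tall); not part of the job.
- magnet: Bar magnet, half red, half bare steel, 100 x 22 x 14 mm, lying on the bench; origin at the middle of its underside; not part of the job.
- coil: Electromagnet with a copper coil on a cream base 110 x 80 mm, 56 mm tall; origin at the middle of its underside; not part of the job.
- bosshead: Green clamp boss with two black knobs, 125 mm long, 26 mm high; origin at the middle of its underside; not part of the job.
- foldmagnet: Red U-shaped magnet 90 x 70 x 30 mm lying on the bench; origin at the middle of its underside; not part of the job.

How it is judged:
By the outcome, as a careful person would: the job done as asked, in the order asked, and still so for the second after the job is handed in, with the robot touching nothing.
Of bottle0, bottle1, bottle2, bottle3 only 2 to 4 are there at a start; the rules pass over those that are not, and their reading is None.
At some moment in a run one of bottle0, bottle1, bottle2, bottle3 may be knocked a few centimetres aside while the robot is not near it.
It also fails if it takes over 210 s, if anything falls off the work surface, if the arm or the gripper's body presses on something with over 40 N, if the wrist force passes 120 N, or if a joint passes its speed limit or range.

## Working session

There is one attempt and no reset: what is moved stays moved. The work goes in short steps, Python scripts to look and compute and a tool call to move; the robot and the scene stay as the last step left them, time stands still between calls to the robot, and variables do not carry over. Pictures are saved under pics/ and viewed, about 12 in all and at most 16, crops included, and the job is handed in when it is done.

Besides the shell and the picture viewer there is one more tool, called after "Call:" in YAML: its name, and indented under it one key for each argument. step_arm: Moves the arm, as the interface text tells. Its arguments: {"type":"object","properties":{"deltas":{"type":"array"},"squeeze":{"type":"number"}},"required":["deltas"]}

```bash
mkdir -p pics
cat > h.py <<'E'
import numpy as np, cv2
from cell import get_state, optics, arm
def cam(n):
    c=optics.read_camera(n); R=cv2.Rodrigues(np.array(c['rvec'],float))[0]
    c['R']=R; c['t']=np.array(c['tvec'],float).ravel(); c['K']=np.array(c['camera_matrix'],float); return c
def cloud(c):
    z=c['z_map']; v,u=np.mgrid[0:480,0:640]; K=c['K']
    P=np.stack([(u-K[0,2])/K[0,0]*z,(v-K[1,2])/K[1,1]*z,z],-1)
    W=(P-c['t'])@c['R']; W[z==0]=np.nan; return W
def ray(c,u,v,h):
    d=c['R'].T@np.linalg.inv(c['K'])@np.array([u,v,1.]); o=-c['R'].T@c['t']
    return o+d*(h-o[2])/d[2]
def proj(c,p):
    q=c['K']@(c['R']@np.array(p)+c['t']); return q[:2]/q[2]
E
python3 - <<'E'
from h import *
for n in ['scene','side']:
    c=cam(n); cv2.imwrite(f'pics/{n}0.png',c['img']); print(n,-c['R'].T@c['t'],c['K'][0,0])
s=get_state(); print(s['t'],s['tool_pos'],s['tcp_rot'],s['force'],s['finger_gap'])
E
```

```text
scene [ 1.29253969 -0.35424456  1.11481173] 464.52800018355833
side [ 0.38749387 -1.03263347  1.12594492] 591.1136900162304
0.1 [0.27558453 0.61577516 0.20487615] [[-9.12783044e-01  4.08444592e-01 -3.60477320e-04]
 [ 4.08444741e-01  9.12782473e-01 -1.02487794e-03]
 [-8.95684724e-05 -1.08272627e-03 -9.99999410e-01]] [0.18557224 0.43537552 0.27554616] 0.09401929266279403
```

View pics/scene0.png

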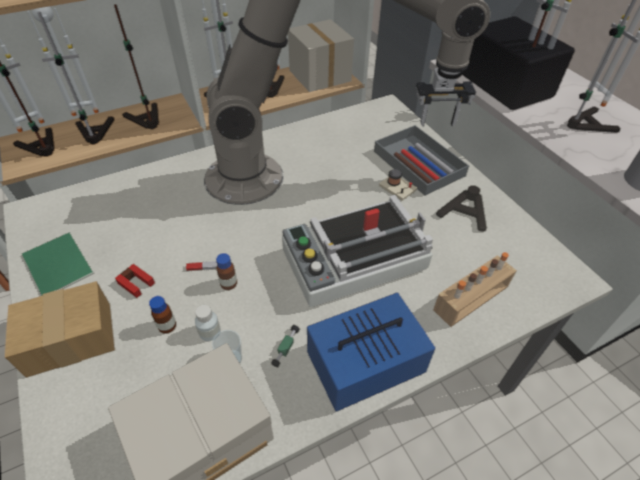

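View pics/side0.png

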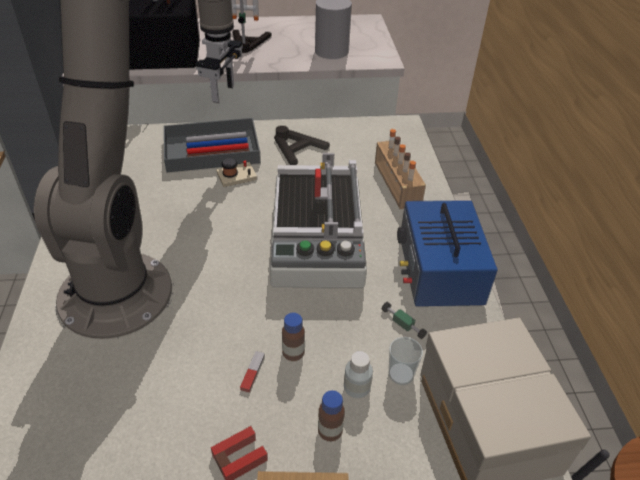

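The scene view shows two amber bottles, at about (226,272) and (163,315), with the clear bottle at (207,322). The shaker is around (357,250), its red handle at (372,220) and its keys at (303,242), (310,254) and (316,268). The side view agrees.

```bash
cat >> h.py <<'E'
COL=dict(blue=((100,120,40),(130,255,255)),red=((0,150,90),(8,255,255)),yellow=((20,110,90),(32,255,255)),green=((50,90,40),(85,255,255)))
def blobs(c,col,zlo,zhi,amin=8):
    W=cloud(c); hsv=cv2.cvtColor(c['img'],cv2.COLOR_BGR2HSV)
    m=cv2.inRange(hsv,*COL[col])>0
    with np.errstate(invalid='ignore'): m&=(W[...,2]>zlo)&(W[...,2]<zhi)
    n,l,st,ce=cv2.connectedComponentsWithStats(m.astype(np.uint8))
    return [(ce[i].round(1),st[i,4],np.nanmedian(W[l==i],0).round(4),ray(c,*ce[i],zhi).round(4)) for i in range(1,n) if st[i,4]>=amin]
E
python3 - <<'E'
from h import *
for n in ['scene','side']:
    c=cam(n)
    for col,lo,hi in [('blue',.112,.13),('red',.19,.21),('yellow',.123,.135),('green',.123,.135),('red',.005,.04)]:
        for b in blobs(c,col,lo,hi): 
            if b[2][0]<1.0: print(n,col,*b)
    W=cloud(c); hsv=cv2.cvtColor(c['img'],cv2.COLOR_BGR2HSV)
    # white-ish tops: white key & spare cap
    m=((hsv[...,1]<50)&(hsv[...,2]>130))
    for lo,hi,nm in [(.122,.134,'wkey'),(.098,.11,'cap')]:
        mm=m&(W[...,2]>lo)&(W[...,2]<hi)&(W[...,0]<.9)&(W[...,0]>.3)
        k,l,st,ce=cv2.connectedComponentsWithStats(mm.astype(np.uint8))
        for i in range(1,k):
            if st[i,4]>25: print(n,nm,ce[i].round(),st[i,4],np.median(W[l==i],0).round(4))
E
```

```text
scene blue [222.9 259.3] 119 [ 0.4427 -0.2132  0.1198] [ 0.4513 -0.2151  0.13  ]
scene blue [156.9 302.9] 153 [ 0.5059 -0.4142  0.1195] [ 0.5136 -0.4131  0.13  ]
scene blue [382.4 373.2] 305 [0.93   0.0025 0.1212] [ 0.9329 -0.0013  0.13  ]
scene blue [330.7 378.6] 21 [ 0.8911 -0.1118  0.1278] [ 0.8921 -0.1128  0.13  ]
scene red [372.  212.5] 75 [0.5347 0.2049 0.1988] [0.5433 0.1982 0.21  ]
scene yellow [309.5 252.5] 66 [0.5326 0.0097 0.1275] [0.5391 0.0072 0.135 ]
scene green [303.1 240.1] 54 [0.4843 0.014  0.1285] [0.4895 0.011  0.135 ]
scene red [419.8 164.4] 149 [0.2472 0.603  0.0212] [0.2665 0.5869 0.04  ]
scene red [193.7 265.9] 73 [ 0.3363 -0.2863  0.0133] [ 0.3601 -0.2882  0.04  ]
scene red [141.4 274.7] 181 [ 0.3135 -0.4354  0.0291] [ 0.3239 -0.4345  0.04  ]
scene red [127.5 284.7] 216 [ 0.3315 -0.4799  0.0292] [ 0.3423 -0.4784  0.04  ]
scene wkey [373. 231.] 28 [0.5459 0.2075 0.1324]
scene wkey [316. 265.] 65 [0.5827 0.0054 0.1275]
scene cap [332. 217.] 39 [0.4146 0.1413 0.101 ]
scene cap [305. 229.] 29 [0.4195 0.0441 0.106 ]
scene cap [289. 233.] 28 [ 0.4191 -0.0047  0.107 
[... 591 characters left out ...]
76 [0.5317 0.0063 0.1282] [ 0.5309 -0.      0.135 ]
side green [304.9 244.6] 73 [0.4822 0.0096 0.1278] [0.4818 0.0035 0.135 ]
side red [217.2 148.3] 270 [0.2447 0.6014 0.0194] [0.2466 0.5703 0.04  ]
side red [244.5 163. ] 10 [0.3329 0.4981 0.0303] [0.3334 0.4837 0.04  ]
side red [248.3 378.9] 138 [ 0.334  -0.2875  0.0148] [ 0.3357 -0.3039  0.04  ]
side red [232.  440.8] 363 [ 0.3015 -0.4387  0.0306] [ 0.3022 -0.4437  0.04  ]
side red [243.1 461.8] 440 [ 0.3228 -0.4839  0.0305] [ 0.3237 -0.4885  0.04  ]
side wkey [346. 244.] 72 [0.5821 0.0041 0.1284]
side cap [277. 203.] 88 [0.4214 0.2085 0.1011]
side cap [275. 250.] 28 [0.4082 0.0185 0.1075]
side cap [360. 359.] 241 [ 0.57   -0.3164  0.1059]
```

Call:
step_arm:
  deltas:
    - {"gripper": 60,"offset": [0,0,-1],"spin": 10}
    - {"gripper": 60,"offset": [0,0,-1],"spin": 10}
    - {"gripper": 60,"offset": [0,0,-1],"spin": 10}
    - {"gripper": 60,"offset": [0,0,-1],"spin": 10}
    - {"gripper": 60,"offset": [0,0,-1],"spin": 10}
    - {"gripper": 60,"offset": [0,0,0],"spin": 10}
    - {"gripper": 60,"offset": [0,0,0],"spin": 10.5}
    - {"gripper": 60,"offset": [0,0,0],"spin": 0}
  squeeze: 30

```text
t: 1.2
tool_pos: [0.2753, 0.6151, 0.3325]
tcp_rot: [[0.116, 0.993, -0.002], [0.993, -0.116, -0.004], [-0.004, -0.001, -1.0]]
force: [0.4, 0.5, 0.2]
finger_gap: 0.0597
```

Call:
step_arm:
  deltas:
    - {"gripper": 60,"offset": [-1,0.8,0],"spin": 0}
    - {"gripper": 60,"offset": [-1,0.8,0],"spin": 0}
    - {"gripper": 60,"offset": [-1,0.8,0],"spin": 0}
    - {"gripper": 60,"offset": [-1,0.8,0],"spin": 0}
    - {"gripper": 60,"offset": [-1,0.8,0],"spin": 0}
    - {"gripper": 60,"offset": [-1,0.8,0],"spin": 0}
    - {"gripper": 60,"offset": [-1,0.8,0],"spin": 0}
    - {"gripper": 60,"offset": [-1,0.8,0],"spin": 0}
    - {"gripper": 60,"offset": [-1,0.8,0],"spin": 0}
    - {"gripper": 60,"offset": [-1,0.8,0],"spin": 0}

```text
t: 2.45
tool_pos: [0.4544, 0.3408, 0.3312]
tcp_rot: [[0.057, 0.998, -0.003], [0.998, -0.057, -0.007], [-0.007, -0.002, -1.0]]
force: [-0.9, -0.6, 0.8]
finger_gap: 0.06
```

Call:
step_arm:
  deltas:
    - {"gripper": 60,"offset": [-1,0.8,0],"spin": 0}
    - {"gripper": 60,"offset": [-1,0.8,0],"spin": 0}
    - {"gripper": 60,"offset": [-1,0.8,0],"spin": 0}
    - {"gripper": 60,"offset": [-1,0.8,0],"spin": 0}
    - {"gripper": 60,"offset": [-0.9,0.7,0],"spin": 0}
    - {"gripper": 60,"offset": [0,0,0],"spin": 0}

```text
t: 3.2
tool_pos: [0.5494, 0.2067, 0.3315]
tcp_rot: [[0.028, 1.0, -0.003], [1.0, -0.028, -0.008], [-0.008, -0.003, -1.0]]
force: [-0.3, 1.2, -0.7]
finger_gap: 0.0598
```

Run:
```python
from h import *
c=cam('wrist'); cv2.imwrite('pics/w1.png',c['img']); s=get_state(); print(s['tool_pos'],s['tcp_rot'],-c['R'].T@c['t'])
for col,lo,hi in [('blue',.112,.13),('red',.19,.21),('yellow',.123,.135),('green',.123,.135)]:
    for b in blobs(c,col,lo,hi): print(col,*b)
```

```text
[0.5486696  0.20806745 0.33133734] [[ 0.02652513  0.99964237 -0.00339949]
 [ 0.99961541 -0.02655163 -0.00800327]
 [-0.00809067 -0.00318589 -0.99996219]] [0.55077623 0.28686783 0.50997811]
blue [580.4 253.2] 626 [0.8213 0.152  0.121 ] [0.8145 0.1551 0.13  ]
blue [509.1 320.2] 154 [0.7515 0.0775 0.1262] [0.7496 0.0803 0.13  ]
red [295.9 225.2] 889 [0.5282 0.2097 0.1993] [0.529  0.2123 0.21  ]
yellow [323.7  65.9] 269 [0.5551 0.3399 0.13  ] [0.5549 0.3392 0.135 ]
yellow [309.1 329.3] 195 [0.5325 0.0746 0.1296] [0.5328 0.0777 0.135 ]
yellow [308.2 374.2] 324 [0.5293 0.0159 0.1274] [0.5298 0.0216 0.135 ]
green [264.6 373. ] 372 [0.4798 0.0191 0.1273] [0.4811 0.0244 0.135 ]
```

View pics/w1.png

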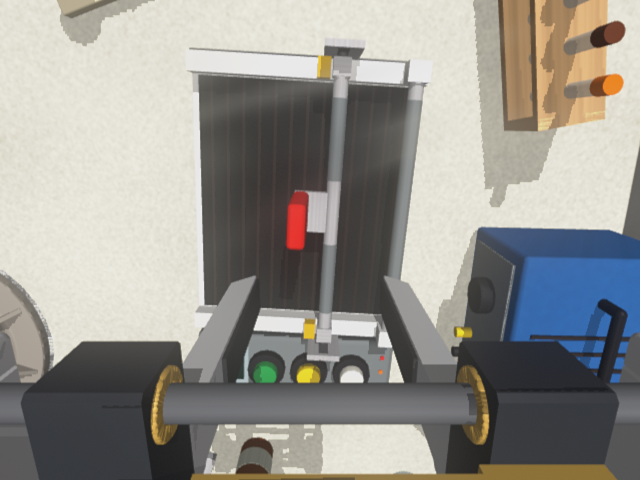

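The wrist view shows the red handle at (297,222), the yellow stops at (324,66) and (309,329), and the bar home against the stops. The stops give a yaw of about -0.085 rad and put the handle at (0.528, 0.209).

Call:
step_arm:
  deltas:
    - {"gripper": 50,"offset": [0,-0.83,0],"spin": 3.4}
    - {"gripper": 50,"offset": [0,0,0],"spin": 0}
    - {"gripper": 50,"offset": [0,0,1],"spin": 0}
    - {"gripper": 50,"offset": [0,0,1],"spin": 0}
    - {"gripper": 50,"offset": [0,0,1],"spin": 0}
    - {"gripper": 50,"offset": [0,0,0],"spin": 0}

```text
t: 4.0
tool_pos: [0.5264, 0.2138, 0.2545]
tcp_rot: [[0.063, 0.998, -0.003], [0.998, -0.063, -0.006], [-0.007, -0.002, -1.0]]
force: [0.0, 0.3, 0.4]
finger_gap: 0.0505
```

Call:
step_arm:
  deltas:
    - {"gripper": 50,"offset": [-0.19,0.06,1],"spin": 1.3}
    - {"gripper": 50,"offset": [0,0,1],"spin": 0}
    - {"gripper": 50,"offset": [0,0,1],"spin": 0}
    - {"gripper": 50,"offset": [0,0,0.6],"spin": 0}
    - {"gripper": 50,"offset": [0,0,0],"spin": 0}
    - {"gripper": 0,"offset": [0,0,0],"spin": 0}
    - {"gripper": 0,"offset": [0,0,0],"spin": 0}
    - {"gripper": 0,"offset": [0,0,0],"spin": 0}
    - {"gripper": 0,"offset": [0,0,0],"spin": 0}
    - {"gripper": 0,"offset": [0,0,0],"spin": 0}

```text
t: 5.25
tool_pos: [0.5295, 0.2131, 0.1699]
tcp_rot: [[0.075, 0.997, -0.0], [0.997, -0.075, -0.001], [-0.001, 0.0, -1.0]]
force: [2.0, 0.0, -3.7]
finger_gap: 0.016
```

Call:
step_arm:
  deltas:
    - {"gripper": 0,"offset": [0,0,-0.45],"spin": 0}
    - {"gripper": 0,"offset": [0,0,-0.45],"spin": 0}
    - {"gripper": 0,"offset": [0,0,0],"spin": 0}

```text
t: 5.62
tool_pos: [0.5293, 0.2131, 0.194]
tcp_rot: [[0.075, 0.997, -0.0], [0.997, -0.075, -0.001], [-0.001, -0.0, -1.0]]
force: [1.8, -0.2, -5.6]
finger_gap: 0.016
```

Call:
step_arm:
  deltas:
    - {"gripper": 0,"offset": [0,-0.6,0],"spin": 0}
    - {"gripper": 0,"offset": [0,-0.6,0],"spin": 0}
    - {"gripper": 0,"offset": [0,-0.6,0],"spin": 0}
    - {"gripper": 0,"offset": [0,-0.6,0],"spin": 0}
    - {"gripper": 0,"offset": [0,-0.5,0],"spin": 0}
    - {"gripper": 0,"offset": [0,0,0],"spin": 0}

```text
t: 6.38
tool_pos: [0.4523, 0.2198, 0.1942]
tcp_rot: [[0.074, 0.997, 0.001], [0.997, -0.074, 0.001], [0.001, 0.001, -1.0]]
force: [-1.3, 3.0, -4.6]
finger_gap: 0.0157
```

Call:
step_arm:
  deltas:
    - {"gripper": 0,"offset": [0,-0.2,0.3],"spin": 0}
    - {"gripper": 0,"offset": [0,-0.15,0.3],"spin": 0}
    - {"gripper": 0,"offset": [0,-0.1,0.3],"spin": 0}
    - {"gripper": 0,"offset": [0,0,0],"spin": 0}

```text
t: 6.88
tool_pos: [0.4452, 0.2204, 0.1707]
tcp_rot: [[0.076, 0.997, 0.009], [0.997, -0.076, 0.002], [0.003, 0.009, -1.0]]
force: [-0.6, 4.6, -4.6]
finger_gap: 0.0161
```

Call:
step_arm:
  deltas:
    - {"gripper": 0,"offset": [0,-0.1,0.05],"spin": 0}
    - {"gripper": 0,"offset": [0,0,0],"spin": 0}

```text
t: 7.12
tool_pos: [0.4454, 0.2205, 0.1697]
tcp_rot: [[0.077, 0.997, 0.013], [0.997, -0.077, 0.003], [0.004, 0.013, -1.0]]
force: [-1.9, 0.7, 8.0]
finger_gap: 0.0158
```

Call:
step_arm:
  deltas:
    - {"gripper": 50,"offset": [0,0,0],"spin": 0}
    - {"gripper": 50,"offset": [0,0,0],"spin": 0}
    - {"gripper": 50,"offset": [0,0,0],"spin": 0}
    - {"gripper": 50,"offset": [0,0,-1],"spin": 0}
    - {"gripper": 50,"offset": [0,0,-1],"spin": 0}
    - {"gripper": 70,"offset": [0,0,-1],"spin": 0}
    - {"gripper": 70,"offset": [-0.5,0,-1],"spin": 0}
    - {"gripper": 70,"offset": [-1,0,-0.5],"spin": 0}
    - {"gripper": 70,"offset": [-1,0.1,0],"spin": 0}
    - {"gripper": 70,"offset": [-1,0.1,0],"spin": 0}

```text
t: 8.38
tool_pos: [0.441, 0.1296, 0.2834]
tcp_rot: [[0.074, 0.997, 0.011], [0.997, -0.074, -0.001], [-0.0, 0.011, -1.0]]
force: [1.0, -0.1, -0.9]
finger_gap: 0.0699
```

Call:
step_arm:
  deltas:
    - {"gripper": 70,"offset": [-1,0.1,0],"spin": 0}
    - {"gripper": 70,"offset": [-1,0.1,0],"spin": 0}
    - {"gripper": 70,"offset": [-1,0.1,0],"spin": 0}
    - {"gripper": 70,"offset": [-1,0.1,0],"spin": 0}
    - {"gripper": 70,"offset": [-1,0.1,0],"spin": 0}
    - {"gripper": 70,"offset": [-1,0.1,0],"spin": 0}
    - {"gripper": 70,"offset": [-1,0.1,0],"spin": 0}
    - {"gripper": 70,"offset": [-1,0.1,0],"spin": 0}
    - {"gripper": 70,"offset": [-1,0.1,0],"spin": 0}
    - {"gripper": 70,"offset": [0,0,0],"spin": 0}

```text
t: 9.62
tool_pos: [0.4412, -0.1121, 0.2768]
tcp_rot: [[0.08, 0.997, 0.004], [0.997, -0.08, -0.002], [-0.002, 0.004, -1.0]]
force: [0.5, 0.8, 0.6]
finger_gap: 0.0698
```

Run:
```python
from h import *
s=get_state(); print(s['tool_pos'],s['tcp_rot'].round(4) if hasattr(s['tcp_rot'],'round') else s['tcp_rot'])
for n in ['wrist','scene','side']:
    c=cam(n)
    for col,lo,hi in [('blue',.112,.125),('red',.19,.21),('yellow',.12,.135)]:
        for b in blobs(c,col,lo,hi):
            if b[2][0]<.7: print(n,col,*b)
```

```text
[ 0.44119518 -0.1120621   0.27679508] [[ 0.0801  0.9968  0.0041]
 [ 0.9968 -0.0801 -0.0022]
 [-0.0019  0.0043 -1.    ]]
wrist blue [321.4 322.3] 1157 [ 0.4345 -0.2105  0.1198] [ 0.4347 -0.2077  0.125 ]
wrist blue [392.3 469.1] 188 [ 0.4979 -0.3953  0.1161] [ 0.4964 -0.3862  0.125 ]
wrist yellow [419.3  62.4] 1000 [0.5285 0.011  0.1277] [0.5266 0.0099 0.135 ]
scene blue [222.7 259.3] 113 [ 0.4416 -0.2141  0.1193] [ 0.4467 -0.2148  0.125 ]
scene blue [156.7 302.7] 152 [ 0.5055 -0.414   0.1198] [ 0.5089 -0.4136  0.125 ]
scene red [358.9 194.3] 47 [0.4516 0.211  0.1964] [0.4626 0.2032 0.21  ]
scene yellow [412.5 220.9] 19 [0.5615 0.3373 0.1295] [0.5645 0.3326 0.135 ]
scene yellow [329.9 245.5] 26 [0.5374 0.073  0.1289] [0.5414 0.0697 0.135 ]
scene yellow [309.5 252.8] 72 [0.5348 0.0095 0.1275] [0.5402 0.0065 0.135 ]
side blue [292.8 319.6] 171 [ 0.4373 -0.2151  0.1208] [ 0.4374 -0.2184  0.125 ]
side blue [331.9 399.3] 246 [ 0.4998 -0.4166  0.1207] [ 0.4993 -0.4192  0.125 ]
side yellow [321.9 165.3] 15 [0.5573 0.3351 0.1288] [0.5567 0.3252 0.135 ]
side yellow [323.8 226.9] 32 [0.5354 0.0689 0.1306] [0.5345 0.0643 0.135 ]
side yellow [325. 245.] 86 [0.5311 0.0049 0.1281] [ 0.5304 -0.0014  0.135 ]
```

Call:
step_arm:
  deltas:
    - {"gripper": 70,"offset": [-1,0.03,0],"spin": 0}
    - {"gripper": 70,"offset": [-1,0.03,0],"spin": 0}
    - {"gripper": 70,"offset": [-1,0.03,0],"spin": 0}
    - {"gripper": 70,"offset": [-1,0.03,0],"spin": 0}
    - {"gripper": 70,"offset": [0,0,0.8],"spin": 0}
    - {"gripper": 70,"offset": [0,0,1],"spin": 0}
    - {"gripper": 70,"offset": [0,0,1],"spin": 0}
    - {"gripper": 70,"offset": [0,0,1],"spin": 0}
    - {"gripper": 70,"offset": [0,0,1],"spin": 0}
    - {"gripper": 70,"offset": [0,0,0],"spin": 0}

```text
t: 11.02
tool_pos: [0.4396, -0.2037, 0.1516]
tcp_rot: [[0.062, 0.998, 0.003], [0.998, -0.062, -0.0], [0.0, 0.003, -1.0]]
force: [-0.2, -0.4, -0.2]
finger_gap: 0.07
```

Call:
step_arm:
  deltas:
    - {"gripper": 70,"offset": [-0.38,-0.12,0],"spin": 0}
    - {"gripper": 70,"offset": [0,0,0.9],"spin": 0}
    - {"gripper": 70,"offset": [0,0,0.9],"spin": 0}
    - {"gripper": 70,"offset": [0,0,0.7],"spin": 0}
    - {"gripper": 70,"offset": [0,0,0],"spin": 0}
    - {"gripper": 20,"offset": [0,0,0],"spin": 0}
    - {"gripper": 20,"offset": [0,0,0],"spin": 0}
    - {"gripper": 20,"offset": [0,0,0],"spin": 0}
    - {"gripper": 20,"offset": [0,0,0],"spin": 0}
    - {"gripper": 20,"offset": [0,0,0],"spin": 0}

```text
t: 12.28
tool_pos: [0.4406, -0.2152, 0.0955]
tcp_rot: [[0.058, 0.998, 0.014], [0.998, -0.058, 0.0], [0.001, 0.014, -1.0]]
force: [-0.0, 0.4, -1.3]
finger_gap: 0.04
```

Call:
step_arm:
  deltas:
    - {"gripper": 20,"offset": [0,0,-0.5],"spin": 0}
    - {"gripper": 20,"offset": [0,0,-1],"spin": 0}
    - {"gripper": 20,"offset": [0,0,-1],"spin": 0}
    - {"gripper": 20,"offset": [0,0,-1],"spin": 0}
    - {"gripper": 20,"offset": [0,0,-1],"spin": 0}
    - {"gripper": 20,"offset": [0,0,-1],"spin": 0}
    - {"gripper": 20,"offset": [0,0,-1],"spin": 0}
    - {"gripper": 20,"offset": [0,0,-1],"spin": 0}
    - {"gripper": 20,"offset": [0,0,-0.5],"spin": 0}
    - {"gripper": 20,"offset": [0.5,0.1,0],"spin": 0}

```text
t: 13.52
tool_pos: [0.4385, -0.2062, 0.3058]
tcp_rot: [[0.066, 0.998, 0.013], [0.998, -0.066, 0.001], [0.002, 0.013, -1.0]]
force: [0.6, 0.5, -2.4]
finger_gap: 0.04
```

Call:
step_arm:
  deltas:
    - {"gripper": 20,"offset": [1,0.27,0],"spin": 0}
    - {"gripper": 20,"offset": [1,0.27,0],"spin": 0}
    - {"gripper": 20,"offset": [1,0.27,0],"spin": 0}
    - {"gripper": 20,"offset": [1,0.27,0],"spin": 0}
    - {"gripper": 20,"offset": [1,0.27,0],"spin": 0}
    - {"gripper": 20,"offset": [1,0.27,0],"spin": 0}
    - {"gripper": 20,"offset": [1,0.27,0],"spin": 0}
    - {"gripper": 20,"offset": [1,0.27,0],"spin": 0}
    - {"gripper": 20,"offset": [1,0.27,0],"spin": 0}
    - {"gripper": 20,"offset": [1,0.27,0],"spin": 0}

```text
t: 14.78
tool_pos: [0.5242, 0.0476, 0.3064]
tcp_rot: [[0.07, 0.997, 0.01], [0.998, -0.07, 0.002], [0.003, 0.01, -1.0]]
force: [0.2, -0.4, -2.0]
finger_gap: 0.0398
```

Call:
step_arm:
  deltas:
    - {"gripper": 20,"offset": [1,0.26,0],"spin": 0}
    - {"gripper": 20,"offset": [1,0.26,0],"spin": 0}
    - {"gripper": 20,"offset": [1,0.26,0],"spin": 0}
    - {"gripper": 20,"offset": [1,0.26,0],"spin": 0}
    - {"gripper": 20,"offset": [1,0.26,0],"spin": 0}
    - {"gripper": 20,"offset": [1,0.26,0],"spin": 0}
    - {"gripper": 20,"offset": [1,0.26,0],"spin": 0}
    - {"gripper": 20,"offset": [1,0.26,0],"spin": 0}
    - {"gripper": 20,"offset": [0.6,0.26,0],"spin": 0}
    - {"gripper": 20,"offset": [0,0,0],"spin": 0}

```text
t: 16.02
tool_pos: [0.6028, 0.2756, 0.3061]
tcp_rot: [[0.067, 0.998, 0.009], [0.998, -0.067, 0.001], [0.001, 0.009, -1.0]]
force: [-1.3, -1.9, -3.3]
finger_gap: 0.0399
```

Call:
step_arm:
  deltas:
    - {"gripper": 20,"offset": [-0.32,-0.15,0],"spin": 0}
    - {"gripper": 20,"offset": [0,0,0],"spin": 0}
    - {"gripper": 20,"offset": [0,0,1],"spin": 0}
    - {"gripper": 20,"offset": [0,0,1],"spin": 0}
    - {"gripper": 20,"offset": [0,0,1],"spin": 0}
    - {"gripper": 20,"offset": [0,0,0],"spin": 0}

```text
t: 16.77
tool_pos: [0.5989, 0.2624, 0.2317]
tcp_rot: [[0.073, 0.997, 0.011], [0.997, -0.073, 0.003], [0.004, 0.01, -1.0]]
force: [-0.1, 0.6, -1.2]
finger_gap: 0.0398
```

Call:
step_arm:
  deltas:
    - {"gripper": 20,"offset": [0,0,0.7],"spin": 0}
    - {"gripper": 20,"offset": [0,0,0.4],"spin": 0}
    - {"gripper": 20,"offset": [0,0,0.22],"spin": 0}
    - {"gripper": 20,"offset": [0,0,0],"spin": 0}

```text
t: 17.27
tool_pos: [0.6002, 0.2622, 0.199]
tcp_rot: [[0.074, 0.997, 0.013], [0.997, -0.074, 0.005], [0.006, 0.013, -1.0]]
force: [-0.2, -0.3, -1.9]
finger_gap: 0.0396
```

Call:
step_arm:
  deltas:
    - {"gripper": 20,"offset": [0,0,0.1],"spin": 0}
    - {"gripper": 20,"offset": [0,0,0],"spin": 0}

```text
t: 17.52
tool_pos: [0.6005, 0.2624, 0.1969]
tcp_rot: [[0.074, 0.997, 0.014], [0.997, -0.074, 0.005], [0.006, 0.013, -1.0]]
force: [0.3, 0.4, -1.8]
finger_gap: 0.0397
```

Call:
step_arm:
  deltas:
    - {"gripper": 20,"offset": [0,0,0.06],"spin": 0}
    - {"gripper": 60,"offset": [0,0,0],"spin": 0}
    - {"gripper": 60,"offset": [0,0,0],"spin": 0}
    - {"gripper": 60,"offset": [0,0,0],"spin": 0}
    - {"gripper": 60,"offset": [0,0,-0.7],"spin": 0}
    - {"gripper": 60,"offset": [0,0,-1],"spin": 0}
    - {"gripper": 60,"offset": [0,0,-1],"spin": 0}
    - {"gripper": 60,"offset": [0,0,-1],"spin": 0}
    - {"gripper": 60,"offset": [-1,0,0],"spin": 0}
    - {"gripper": 60,"offset": [-1,0,0],"spin": 0}

```text
t: 18.77
tool_pos: [0.5963, 0.2108, 0.2962]
tcp_rot: [[0.072, 0.997, 0.018], [0.997, -0.073, 0.007], [0.008, 0.017, -1.0]]
force: [-0.0, -0.0, -0.2]
finger_gap: 0.0597
```

Run:
```python
from h import *
s=get_state(); print(s['tool_pos'])
for n in ['wrist','scene','side']:
    c=cam(n)
    if n=='wrist': cv2.imwrite('pics/w2.png',c['img'])
    for lo,hi in [(.112,.13),(.205,.23)]:
        for b in blobs(c,'blue',lo,hi):
            if b[2][0]<.7: print(n,*b)
```

```text
[0.59632872 0.21081337 0.29624177]
wrist [310.9 168.1] 2835 [0.5948 0.2668 0.2198] [0.5949 0.2676 0.23  ]
scene [156.8 302.5] 161 [ 0.5045 -0.4134  0.1198] [ 0.5122 -0.413   0.13  ]
scene [403.  216.8] 149 [0.6019 0.2598 0.2191] [0.611  0.2519 0.23  ]
side [332.  399.4] 268 [ 0.4998 -0.4168  0.1206] [ 0.4987 -0.4226  0.13  ]
side [340.8 152.8] 86 [0.5979 0.2609 0.221 ] [0.5958 0.2471 0.23  ]
```

View pics/w2.png

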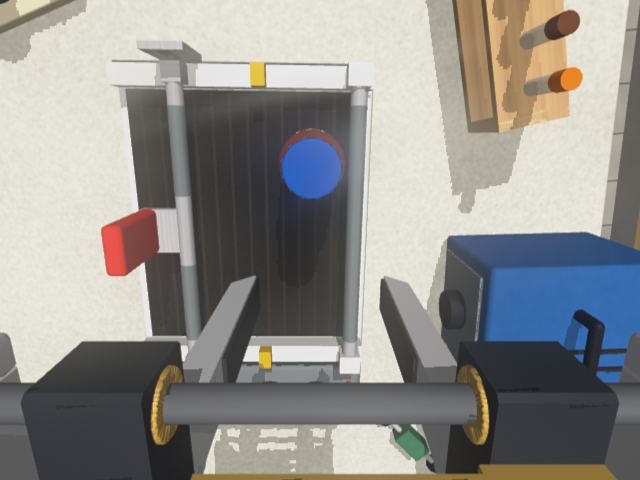

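The first bottle stands upright in the bay, its cap at (311,168) in the wrist view. The bar is fully back.

Call:
step_arm:
  deltas:
    - {"gripper": 70,"offset": [-1,-0.08,0],"spin": 0}
    - {"gripper": 70,"offset": [-1,-0.08,0],"spin": 0}
    - {"gripper": 70,"offset": [-1,-0.08,0],"spin": 0}
    - {"gripper": 70,"offset": [-1,-0.08,0],"spin": 0}
    - {"gripper": 70,"offset": [-1,-0.08,0],"spin": 0}
    - {"gripper": 70,"offset": [-1,-0.08,0],"spin": 0}
    - {"gripper": 70,"offset": [-1,-0.08,0],"spin": 0}
    - {"gripper": 70,"offset": [-1,-0.08,0],"spin": 0}
    - {"gripper": 70,"offset": [-1,-0.08,0],"spin": 0}
    - {"gripper": 70,"offset": [-1,-0.08,0],"spin": 0}

```text
t: 20.18
tool_pos: [0.5536, -0.0539, 0.2928]
tcp_rot: [[0.075, 0.997, 0.017], [0.997, -0.076, 0.008], [0.009, 0.016, -1.0]]
force: [-0.4, 0.1, -0.9]
finger_gap: 0.0697
```

Call:
step_arm:
  deltas:
    - {"gripper": 70,"offset": [-1,-0.08,0],"spin": 0}
    - {"gripper": 70,"offset": [-1,-0.08,0],"spin": 0}
    - {"gripper": 70,"offset": [-1,-0.08,0],"spin": 0}
    - {"gripper": 70,"offset": [-1,-0.08,0],"spin": 0}
    - {"gripper": 70,"offset": [-1,-0.08,0],"spin": 0}
    - {"gripper": 70,"offset": [-1,-0.08,0],"spin": 0}
    - {"gripper": 70,"offset": [-1,-0.08,0],"spin": 0}
    - {"gripper": 70,"offset": [-1,-0.08,0],"spin": 0}
    - {"gripper": 70,"offset": [-1,-0.08,0],"spin": 0}
    - {"gripper": 70,"offset": [0,0,0],"spin": 0}

```text
t: 21.42
tool_pos: [0.51, -0.2949, 0.2909]
tcp_rot: [[0.081, 0.997, 0.019], [0.997, -0.081, 0.009], [0.01, 0.018, -1.0]]
force: [-0.4, 0.5, -0.3]
finger_gap: 0.0701
```

Run:
```python
from h import *
s=get_state(); print(s['tool_pos'])
for n in ['wrist','scene','side']:
    c=cam(n)
    for lo,hi in [(.11,.13),(.205,.23)]:
        for b in blobs(c,'blue',lo,hi):
            if b[2][0]<.7: print(n,*b)
```

```text
[ 0.50997057 -0.2948901   0.29086128]
wrist [314.6 335.5] 1062 [ 0.4973 -0.4122  0.1197] [ 0.4978 -0.4065  0.13  ]
scene [156.9 303. ] 156 [ 0.5058 -0.4134  0.1195] [ 0.5139 -0.4131  0.13  ]
scene [403.  216.8] 145 [0.6022 0.2601 0.2195] [0.6108 0.2519 0.23  ]
side [332.  399.2] 249 [ 0.5003 -0.4172  0.1206] [ 0.4989 -0.4222  0.13  ]
```

Call:
step_arm:
  deltas:
    - {"gripper": 70,"offset": [-1,0,0],"spin": 0}
    - {"gripper": 70,"offset": [-1,0,0],"spin": 0}
    - {"gripper": 70,"offset": [-1,0,0],"spin": 0}
    - {"gripper": 70,"offset": [-1,0,0],"spin": 0}
    - {"gripper": 70,"offset": [-0.7,0,0],"spin": 0}
    - {"gripper": 70,"offset": [0,0,1],"spin": 0}
    - {"gripper": 70,"offset": [0,0,1],"spin": 0}
    - {"gripper": 70,"offset": [0,0,1],"spin": 0}
    - {"gripper": 70,"offset": [0,0,1],"spin": 0}
    - {"gripper": 70,"offset": [0,0,1],"spin": 0}

```text
t: 22.82
tool_pos: [0.5122, -0.4003, 0.162]
tcp_rot: [[0.059, 0.998, 0.023], [0.998, -0.059, 0.013], [0.014, 0.022, -1.0]]
force: [0.0, -0.9, 0.7]
finger_gap: 0.07
```

Call:
step_arm:
  deltas:
    - {"gripper": 70,"offset": [0,0,0],"spin": 0}

```text
t: 22.95
tool_pos: [0.5121, -0.3986, 0.1606]
tcp_rot: [[0.057, 0.998, 0.021], [0.998, -0.057, 0.015], [0.016, 0.02, -1.0]]
force: [0.1, -0.2, 0.6]
finger_gap: 0.0702
```

Call:
step_arm:
  deltas:
    - {"gripper": 70,"offset": [-0.68,-0.46,0],"spin": 0}
    - {"gripper": 70,"offset": [0,0,0.8],"spin": 0}
    - {"gripper": 70,"offset": [0,0,0],"spin": 0}

```text
t: 23.32
tool_pos: [0.5001, -0.416, 0.1414]
tcp_rot: [[0.056, 0.998, 0.023], [0.998, -0.056, 0.013], [0.015, 0.022, -1.0]]
force: [0.2, -0.2, 0.0]
finger_gap: 0.0703
```

Call:
step_arm:
  deltas:
    - {"gripper": 70,"offset": [0,0,0.9],"spin": 0}
    - {"gripper": 70,"offset": [0,0,0.9],"spin": 0}
    - {"gripper": 70,"offset": [0.04,0,0.2],"spin": 0}
    - {"gripper": 70,"offset": [0,0,0],"spin": 0}
    - {"gripper": 20,"offset": [0,0,0],"spin": 0}
    - {"gripper": 20,"offset": [0,0,0],"spin": 0}
    - {"gripper": 20,"offset": [0,0,0],"spin": 0}
    - {"gripper": 20,"offset": [0,0,0],"spin": 0}
    - {"gripper": 20,"offset": [0,0,0],"spin": 0}

```text
t: 24.45
tool_pos: [0.502, -0.4145, 0.0899]
tcp_rot: [[0.056, 0.998, 0.024], [0.998, -0.056, 0.013], [0.014, 0.023, -1.0]]
force: [-0.2, 0.7, -3.1]
finger_gap: 0.0399
```

Call:
step_arm:
  deltas:
    - {"gripper": 20,"offset": [0,0,-0.5],"spin": 0}
    - {"gripper": 20,"offset": [0,0,-1],"spin": 0}
    - {"gripper": 20,"offset": [0,0,-1],"spin": 0}
    - {"gripper": 20,"offset": [0,0,-1],"spin": 0}
    - {"gripper": 20,"offset": [0,0,-1],"spin": 0}
    - {"gripper": 20,"offset": [0,0,-1],"spin": 0}
    - {"gripper": 20,"offset": [0,0,-1],"spin": 0}
    - {"gripper": 20,"offset": [0,0,-1],"spin": 0}
    - {"gripper": 20,"offset": [0,0,-0.8],"spin": 0}
    - {"gripper": 20,"offset": [0.5,0,0],"spin": 0}

```text
t: 25.7
tool_pos: [0.4951, -0.406, 0.3109]
tcp_rot: [[0.06, 0.998, 0.026], [0.998, -0.06, 0.011], [0.013, 0.025, -1.0]]
force: [0.2, -0.0, -3.5]
finger_gap: 0.0398
```

Call:
step_arm:
  deltas:
    - {"gripper": 20,"offset": [1,0.08,0],"spin": 0}
    - {"gripper": 20,"offset": [1,0.08,0],"spin": 0}
    - {"gripper": 20,"offset": [1,0.08,0],"spin": 0}
    - {"gripper": 20,"offset": [1,0.08,0],"spin": 0}
    - {"gripper": 20,"offset": [1,0.08,0],"spin": 0}
    - {"gripper": 20,"offset": [1,0.08,0],"spin": 0}
    - {"gripper": 20,"offset": [1,0.08,0],"spin": 0}
    - {"gripper": 20,"offset": [1,0.08,0],"spin": 0}
    - {"gripper": 20,"offset": [1,0.08,0],"spin": 0}
    - {"gripper": 20,"offset": [1,0.08,0],"spin": 0}

```text
t: 26.95
tool_pos: [0.5254, -0.1406, 0.3076]
tcp_rot: [[0.058, 0.998, 0.018], [0.998, -0.058, 0.018], [0.019, 0.017, -1.0]]
force: [-0.3, -0.3, -3.1]
finger_gap: 0.0397
```

Call:
step_arm:
  deltas:
    - {"gripper": 20,"offset": [1,0.17,0],"spin": 0}
    - {"gripper": 20,"offset": [1,0.17,0],"spin": 0}
    - {"gripper": 20,"offset": [1,0.17,0],"spin": 0}
    - {"gripper": 20,"offset": [1,0.17,0],"spin": 0}
    - {"gripper": 20,"offset": [1,0.17,0],"spin": 0}
    - {"gripper": 20,"offset": [1,0.17,0],"spin": 0}
    - {"gripper": 20,"offset": [1,0.17,0],"spin": 0}
    - {"gripper": 20,"offset": [1,0.17,0],"spin": 0}
    - {"gripper": 20,"offset": [1,0.17,0],"spin": 0}
    - {"gripper": 20,"offset": [0,0,0],"spin": 0}

```text
t: 28.2
tool_pos: [0.5696, 0.0993, 0.3061]
tcp_rot: [[0.049, 0.999, 0.009], [0.999, -0.05, 0.021], [0.021, 0.008, -1.0]]
force: [-0.2, -0.7, -2.7]
finger_gap: 0.04
```

Call:
step_arm:
  deltas:
    - {"gripper": 20,"offset": [0.8,0.33,0],"spin": 0}
    - {"gripper": 20,"offset": [0.8,0.33,0],"spin": 0}
    - {"gripper": 20,"offset": [0,0,0],"spin": 0}
    - {"gripper": 20,"offset": [0,0,1],"spin": 0}
    - {"gripper": 20,"offset": [0,0,1],"spin": 0}
    - {"gripper": 20,"offset": [0,0,0],"spin": 0}

```text
t: 28.95
tool_pos: [0.5904, 0.1417, 0.2558]
tcp_rot: [[0.051, 0.999, 0.009], [0.999, -0.051, 0.019], [0.02, 0.008, -1.0]]
force: [-0.3, -0.9, -1.4]
finger_gap: 0.0398
```

Call:
step_arm:
  deltas:
    - {"gripper": 20,"offset": [0,-0.06,0.9],"spin": 0}
    - {"gripper": 20,"offset": [0,0,0.8],"spin": 0}
    - {"gripper": 20,"offset": [0,0,0.5],"spin": 0}
    - {"gripper": 20,"offset": [0,0,0.2],"spin": 0}
    - {"gripper": 20,"offset": [0,0,0],"spin": 0}

```text
t: 29.58
tool_pos: [0.5916, 0.1425, 0.197]
tcp_rot: [[0.052, 0.999, 0.012], [0.998, -0.052, 0.02], [0.021, 0.011, -1.0]]
force: [-0.5, -0.4, -3.2]
finger_gap: 0.0397
```

Call:
step_arm:
  deltas:
    - {"gripper": 20,"offset": [0,-0.1,0.1],"spin": 0}
    - {"gripper": 20,"offset": [0,0,0.1],"spin": 0}
    - {"gripper": 20,"offset": [0,0,0],"spin": 0}

```text
t: 29.95
tool_pos: [0.5896, 0.143, 0.1928]
tcp_rot: [[0.052, 0.999, 0.014], [0.998, -0.052, 0.021], [0.022, 0.013, -1.0]]
force: [0.2, 1.6, -3.1]
finger_gap: 0.0397
```

Call:
step_arm:
  deltas:
    - {"gripper": 20,"offset": [0,0,0.09],"spin": 0}
    - {"gripper": 60,"offset": [0,0,0],"spin": 0}
    - {"gripper": 60,"offset": [0,0,0],"spin": 0}
    - {"gripper": 60,"offset": [0,0,0],"spin": 0}
    - {"gripper": 60,"offset": [0,0,-0.7],"spin": 0}
    - {"gripper": 60,"offset": [0,0,-1],"spin": 0}
    - {"gripper": 60,"offset": [0,0,-1],"spin": 0}
    - {"gripper": 60,"offset": [0,0,-1],"spin": 0}
    - {"gripper": 60,"offset": [-0.5,-0.5,-0.5],"spin": 0}
    - {"gripper": 60,"offset": [0,0,0],"spin": 0}

```text
t: 31.2
tool_pos: [0.5763, 0.1277, 0.3054]
tcp_rot: [[0.054, 0.998, 0.019], [0.998, -0.054, 0.023], [0.024, 0.018, -1.0]]
force: [0.6, -0.0, 0.5]
finger_gap: 0.0597
```

Run:
```python
from h import *
s=get_state(); print(s['tool_pos'],s['tcp_rot'].round(3))
for n in ['wrist','scene','side']:
    c=cam(n); cv2.imwrite(f'pics/{n}3.png',c['img'])
    for col,lo,hi in [('blue',.05,.14),('blue',.205,.23),('red',.19,.205),('yellow',.12,.135)]:
        for b in blobs(c,col,lo,hi):
            if b[2][0]<.7: print(n,col,*b)
```

```text
[0.5763373  0.12772679 0.30538734] [[ 0.054  0.998  0.019]
 [ 0.998 -0.054  0.023]
 [ 0.024  0.018 -1.   ]]
wrist blue [336.1  34.6] 3558 [0.5942 0.2656 0.2198] [0.5937 0.2631 0.23  ]
wrist blue [329.7 222.4] 2523 [0.5847 0.1459 0.2197] [0.5844 0.1481 0.23  ]
wrist red [126.2 134.4] 909 [0.4447 0.2132 0.1997] [0.4469 0.2133 0.205 ]
wrist yellow [275.5 278.4] 240 [0.5323 0.0744 0.1298] [0.5332 0.0764 0.135 ]
wrist yellow [277.8 334.1] 576 [0.5296 0.0136 0.1275] [0.5306 0.0176 0.135 ]
scene blue [402.9 216.8] 150 [0.6012 0.2594 0.2194] [0.611  0.2517 0.23  ]
scene blue [363.3 228.5] 176 [0.5918 0.1408 0.2194] [0.6008 0.1345 0.23  ]
scene red [358.2 194.6] 27 [0.4521 0.2095 0.1976] [0.4583 0.2037 0.205 ]
scene yellow [412.8 220.7] 18 [0.5607 0.3368 0.1309] [0.5642 0.3337 0.135 ]
scene yellow [330.  245.5] 27 [0.537  0.0724 0.1288] [0.5416 0.07   0.135 ]
scene yellow [309.4 252.9] 74 [0.5346 0.0089 0.127 ] [0.5403 0.0062 0.135 ]
side blue [340.8 152.9] 91 [0.5982 0.2589 0.2206] [0.5957 0.2464 0.23  ]
side blue [343.  180.6] 128 [0.5877 0.1382 0.2208] [0.586  0.1273 0.23  ]
side red [285.3 174. ] 55 [0.4465 0.2048 0.1993] [0.4462 0.1978 0.205 ]
side yellow [322.1 164.9] 14 [0.5583 0.334  0.1309] [0.5573 0.3271 0.135 ]
side yellow [323.8 226.9] 29 [0.5353 0.0706 0.1296] [0.5344 0.0644 0.135 ]
side yellow [325.1 244.9] 83 [0.5318 0.0062 0.1276] [ 0.5306 -0.0012  0.135 ]
```

View pics/wrist3.png

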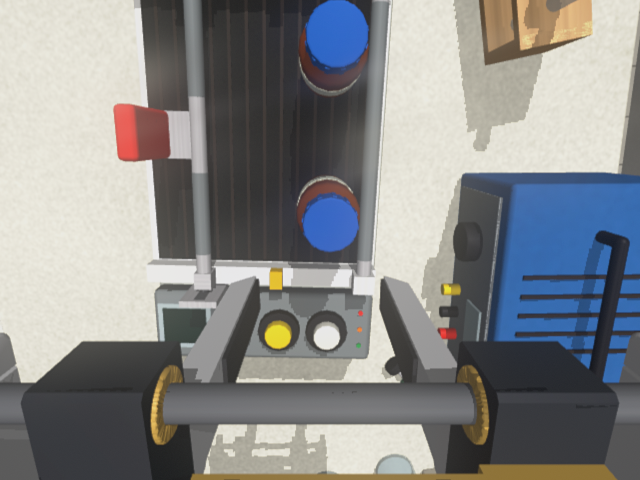

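Both amber bottles stand upright, caps at (337,34) and (330,222), about 3–5 mm short of the fixed bar. I'll re-grip each cap and slide it up to the bar so the clamp doesn't have to push it.

Call:
step_arm:
  deltas:
    - {"gripper": 60,"offset": [0.54,0.44,0],"spin": 0}
    - {"gripper": 60,"offset": [0,0,0],"spin": 0}
    - {"gripper": 60,"offset": [0,0,1],"spin": 0}
    - {"gripper": 60,"offset": [0,0,1],"spin": 0}
    - {"gripper": 60,"offset": [0,0,1],"spin": 0}
    - {"gripper": 60,"offset": [0,0,0],"spin": 0}

```text
t: 32.1
tool_pos: [0.5907, 0.1461, 0.2241]
tcp_rot: [[0.05, 0.999, 0.014], [0.999, -0.051, 0.017], [0.018, 0.013, -1.0]]
force: [-0.1, -0.3, -0.1]
finger_gap: 0.0597
```

Call:
step_arm:
  deltas:
    - {"gripper": 60,"offset": [-0.1,0,0.8],"spin": 0}
    - {"gripper": 60,"offset": [0,0,0.4],"spin": 0}
    - {"gripper": 20,"offset": [0,0,0],"spin": 0}
    - {"gripper": 20,"offset": [0,0,0],"spin": 0}
    - {"gripper": 20,"offset": [0,0,0],"spin": 0}
    - {"gripper": 20,"offset": [0,0,0],"spin": 0}

```text
t: 32.85
tool_pos: [0.5919, 0.1442, 0.1944]
tcp_rot: [[0.05, 0.999, 0.015], [0.999, -0.051, 0.018], [0.019, 0.014, -1.0]]
force: [-0.0, 0.8, -2.8]
finger_gap: 0.0394
```

Call:
step_arm:
  deltas:
    - {"gripper": 20,"offset": [0,0.08,0],"spin": 0}
    - {"gripper": 20,"offset": [0,0,0],"spin": 0}

```text
t: 33.1
tool_pos: [0.5922, 0.1443, 0.1942]
tcp_rot: [[0.05, 0.999, 0.012], [0.999, -0.05, 0.018], [0.019, 0.011, -1.0]]
force: [-0.8, -0.3, -2.0]
finger_gap: 0.0395
```

Call:
step_arm:
  deltas:
    - {"gripper": 20,"offset": [0,0.08,0],"spin": 0}
    - {"gripper": 20,"offset": [0,0,0],"spin": 0}

```text
t: 33.35
tool_pos: [0.5925, 0.1444, 0.1944]
tcp_rot: [[0.05, 0.999, 0.008], [0.999, -0.05, 0.019], [0.019, 0.007, -1.0]]
force: [-2.0, -0.7, -2.2]
finger_gap: 0.0394
```

Call:
step_arm:
  deltas:
    - {"gripper": 20,"offset": [0,0.2,0],"spin": 0}
    - {"gripper": 20,"offset": [0,0,0],"spin": 0}

```text
t: 33.6
tool_pos: [0.5944, 0.1446, 0.1945]
tcp_rot: [[0.05, 0.999, 0.0], [0.999, -0.05, 0.02], [0.02, -0.001, -1.0]]
force: [-0.8, -1.1, -2.7]
finger_gap: 0.0396
```

Call:
step_arm:
  deltas:
    - {"gripper": 60,"offset": [0,0,0],"spin": 0}
    - {"gripper": 60,"offset": [0,0,0],"spin": 0}
    - {"gripper": 60,"offset": [0,0,0],"spin": 0}
    - {"gripper": 60,"offset": [0,0,-0.8],"spin": 0}
    - {"gripper": 60,"offset": [0,0,-1],"spin": 0}
    - {"gripper": 60,"offset": [0,0,-1],"spin": 0}
    - {"gripper": 60,"offset": [0,0,-1],"spin": 0}
    - {"gripper": 60,"offset": [0.5,0,0],"spin": 0}
    - {"gripper": 60,"offset": [1,0,0],"spin": 0}
    - {"gripper": 60,"offset": [0,0,0],"spin": 0}

```text
t: 34.85
tool_pos: [0.5986, 0.1829, 0.3]
tcp_rot: [[0.05, 0.999, 0.008], [0.999, -0.05, 0.022], [0.022, 0.007, -1.0]]
force: [0.3, -0.1, 0.3]
finger_gap: 0.06
```

Run:
```python
from h import *
s=get_state(); print(s['tool_pos'],s['tcp_rot'].round(3))
for n in ['wrist','scene','side']:
    c=cam(n)
    if n=='wrist': cv2.imwrite('pics/w4.png',c['img'])
    for b in blobs(c,'blue',.205,.23):
        if b[2][0]<.7: print(n,*b)
```

```text
[0.59863578 0.1829     0.30001113] [[ 0.05   0.999  0.008]
 [ 0.999 -0.05   0.022]
 [ 0.022  0.007 -1.   ]]
wrist [308.5 126.1] 2974 [0.5948 0.2664 0.2198] [0.5951 0.2661 0.23  ]
wrist [310.3 302.8] 2423 [0.5892 0.1433 0.2196] [0.5896 0.1479 0.23  ]
scene [403.  216.8] 148 [0.6015 0.2597 0.2191] [0.6109 0.252  0.23  ]
scene [362.6 230.2] 181 [0.597  0.1359 0.2193] [0.6053 0.1299 0.23  ]
side [340.7 152.7] 87 [0.5972 0.2593 0.221 ] [0.5958 0.2473 0.23  ]
side [344.6 181.6] 124 [0.5917 0.1341 0.2207] [0.5896 0.123  0.23  ]
```

View pics/w4.png

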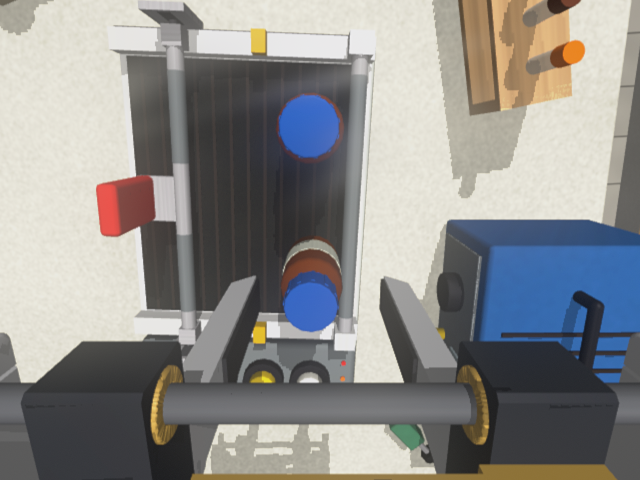

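Call:
step_arm:
  deltas:
    - {"gripper": 60,"offset": [1,-0.04,0],"spin": 0}
    - {"gripper": 60,"offset": [1,-0.04,0],"spin": 0}
    - {"gripper": 60,"offset": [0.9,-0.05,0],"spin": 0}
    - {"gripper": 60,"offset": [0,0,0],"spin": 0}
    - {"gripper": 60,"offset": [0,0,1],"spin": 0}
    - {"gripper": 60,"offset": [0,0,1],"spin": 0}
    - {"gripper": 60,"offset": [0,0,0.9],"spin": 0}
    - {"gripper": 60,"offset": [0,0,0],"spin": 0}

```text
t: 36.0
tool_pos: [0.6001, 0.2578, 0.2267]
tcp_rot: [[0.054, 0.999, 0.007], [0.998, -0.054, 0.019], [0.02, 0.006, -1.0]]
force: [0.9, 0.8, 0.3]
finger_gap: 0.0603
```

Call:
step_arm:
  deltas:
    - {"gripper": 60,"offset": [0.16,0,0.7],"spin": 0}
    - {"gripper": 60,"offset": [0,0,0.5],"spin": 0}
    - {"gripper": 60,"offset": [0,0,0],"spin": 0}
    - {"gripper": 20,"offset": [0,0,0],"spin": 0}
    - {"gripper": 20,"offset": [0,0,0],"spin": 0}
    - {"gripper": 20,"offset": [0,0,0],"spin": 0}
    - {"gripper": 20,"offset": [0,0,0],"spin": 0}
    - {"gripper": 20,"offset": [0,0,-0.12],"spin": 0}
    - {"gripper": 20,"offset": [0,0,0],"spin": 0}

```text
t: 37.12
tool_pos: [0.6017, 0.2626, 0.2008]
tcp_rot: [[0.054, 0.998, 0.01], [0.998, -0.054, 0.021], [0.021, 0.009, -1.0]]
force: [0.4, 1.1, -2.0]
finger_gap: 0.04
```

Call:
step_arm:
  deltas:
    - {"gripper": 20,"offset": [0,0.17,0],"spin": 0}
    - {"gripper": 20,"offset": [0,0,0],"spin": 0}

```text
t: 37.38
tool_pos: [0.6059, 0.2625, 0.2007]
tcp_rot: [[0.054, 0.998, 0.009], [0.998, -0.054, 0.021], [0.021, 0.008, -1.0]]
force: [0.1, -0.4, -1.5]
finger_gap: 0.04
```

Call:
step_arm:
  deltas:
    - {"gripper": 20,"offset": [0,-0.02,0.12],"spin": 0}
    - {"gripper": 20,"offset": [0,0,0.04],"spin": 0}
    - {"gripper": 60,"offset": [0,0,0],"spin": 0}
    - {"gripper": 60,"offset": [0,0,0],"spin": 0}
    - {"gripper": 60,"offset": [0,0,0],"spin": 0}
    - {"gripper": 60,"offset": [0,0,-0.8],"spin": 0}
    - {"gripper": 60,"offset": [0,0,-1],"spin": 0}
    - {"gripper": 60,"offset": [0,0,-1],"spin": 0}
    - {"gripper": 60,"offset": [0,0,-1],"spin": 0}
    - {"gripper": 60,"offset": [0,0,0],"spin": 0}

```text
t: 38.62
tool_pos: [0.606, 0.2598, 0.3008]
tcp_rot: [[0.055, 0.998, 0.014], [0.998, -0.056, 0.023], [0.023, 0.013, -1.0]]
force: [-0.0, -0.8, -0.7]
finger_gap: 0.06
```

Call:
step_arm:
  deltas:
    - {"gripper": 60,"offset": [-0.5,-1,0],"spin": 0}
    - {"gripper": 60,"offset": [-0.5,-1,0],"spin": 0}
    - {"gripper": 60,"offset": [-0.5,-1,0],"spin": 0}
    - {"gripper": 60,"offset": [-0.3,-1,0],"spin": 1}
    - {"gripper": 50,"offset": [-0.2,-1,0],"spin": 1}
    - {"gripper": 50,"offset": [0,-0.7,0],"spin": 0}
    - {"gripper": 50,"offset": [0,0,0],"spin": 0}

```text
t: 39.5
tool_pos: [0.4562, 0.2163, 0.2978]
tcp_rot: [[0.092, 0.996, 0.014], [0.995, -0.092, 0.023], [0.024, 0.011, -1.0]]
force: [0.3, 0.3, 0.0]
finger_gap: 0.05
```

Run:
```python
from h import *
s=get_state(); print(s['tool_pos'],s['tcp_rot'].round(3))
for n in ['wrist','scene','side']:
    c=cam(n)
    for col,lo,hi in [('blue',.05,.14),('blue',.205,.23),('red',.19,.205),('yellow',.12,.135)]:
      for b in blobs(c,col,lo,hi):
        if b[2][0]<.7: print(n,col,*b)
```

```text
[0.45624173 0.21634184 0.29783383] [[ 0.092  0.996  0.014]
 [ 0.995 -0.092  0.023]
 [ 0.024  0.011 -1.   ]]
wrist blue [524.5 158.3] 3131 [0.5962 0.2665 0.2197] [0.5907 0.2676 0.23  ]
wrist blue [503.1 322.9] 1986 [0.5857 0.1476 0.2194] [0.58   0.1545 0.23  ]
wrist red [303.  244.5] 984 [0.4438 0.2167 0.1994] [0.4441 0.218  0.205 ]
wrist yellow [422.   70.7] 351 [0.5546 0.3388 0.1296] [0.5531 0.3382 0.135 ]
scene blue [403.8 218. ] 151 [0.6073 0.2598 0.2193] [0.6158 0.2514 0.23  ]
scene blue [362.6 230.2] 180 [0.5961 0.1362 0.2193] [0.6053 0.13   0.23  ]
scene red [358.8 194. ] 45 [0.4508 0.2107 0.1986] [0.4572 0.2066 0.205 ]
scene yellow [413.5 220.7] 12 [0.5613 0.3397 0.1291] [0.565  0.3357 0.135 ]
scene yellow [329.8 245.5] 25 [0.537  0.0722 0.1296] [0.5413 0.0694 0.135 ]
scene yellow [309.6 252.8] 72 [0.5353 0.0099 0.1277] [0.5402 0.0068 0.135 ]
side blue [342.3 152.7] 86 [0.6021 0.2591 0.2209] [0.5999 0.2472 0.23  ]
side blue [344.7 181.5] 119 [0.592  0.135  0.2205] [0.5898 0.1232 0.23  ]
side red [285.4 174. ] 59 [0.4471 0.2048 0.1985] [0.4464 0.1976 0.205 ]
side yellow [321.9 165.1] 15 [0.5576 0.3334 0.1301] [0.5566 0.3262 0.135 ]
side yellow [323.9 226.9] 29 [0.5354 0.0707 0.1305] [0.5346 0.0642 0.135 ]
side yellow [325.2 244.8] 83 [0.532  0.0065 0.1275] [ 0.5308 -0.0009  0.135 ]
```

Call:
step_arm:
  deltas:
    - {"gripper": 50,"offset": [-0.1,-0.5,0],"spin": 0}
    - {"gripper": 50,"offset": [0,0,1],"spin": 0}
    - {"gripper": 50,"offset": [0,0,1],"spin": 0}
    - {"gripper": 50,"offset": [0,0,1],"spin": 0}
    - {"gripper": 50,"offset": [0,0,0],"spin": 0}

```text
t: 40.28
tool_pos: [0.4451, 0.2153, 0.2204]
tcp_rot: [[0.096, 0.995, 0.015], [0.995, -0.096, 0.02], [0.021, 0.013, -1.0]]
force: [0.3, -0.4, 0.2]
finger_gap: 0.05
```

Call:
step_arm:
  deltas:
    - {"gripper": 50,"offset": [0,0,1],"spin": -0.5}
    - {"gripper": 50,"offset": [0,0,0.9],"spin": 0}
    - {"gripper": 50,"offset": [0,0,0.2],"spin": 0}
    - {"gripper": 50,"offset": [0,0,0],"spin": 0}
    - {"gripper": 0,"offset": [0,0,0],"spin": 0}
    - {"gripper": 0,"offset": [0,0,0],"spin": 0}
    - {"gripper": 0,"offset": [0,0,0],"spin": 0}
    - {"gripper": 0,"offset": [0,0,0],"spin": 0}
    - {"gripper": 0,"offset": [0,0,0],"spin": 0}

```text
t: 41.4
tool_pos: [0.4478, 0.2179, 0.1728]
tcp_rot: [[0.087, 0.996, 0.018], [0.996, -0.088, 0.024], [0.026, 0.016, -1.0]]
force: [1.5, 0.6, -3.0]
finger_gap: 0.0159
```

Call:
step_arm:
  deltas:
    - {"gripper": 0,"offset": [0,0,-0.4],"spin": 0}
    - {"gripper": 0,"offset": [0,0,-0.42],"spin": 0}
    - {"gripper": 0,"offset": [0,0,0],"spin": 0}
    - {"gripper": 0,"offset": [0,0.6,0],"spin": 0}
    - {"gripper": 0,"offset": [0,0.6,0],"spin": 0}
    - {"gripper": 0,"offset": [0,0.6,0],"spin": 0}
    - {"gripper": 0,"offset": [0,0.6,0],"spin": 0}
    - {"gripper": 0,"offset": [0,0,0],"spin": 0}

```text
t: 42.4
tool_pos: [0.5062, 0.2128, 0.1947]
tcp_rot: [[0.085, 0.996, 0.014], [0.996, -0.085, 0.024], [0.025, 0.011, -1.0]]
force: [1.3, 3.1, -4.6]
finger_gap: 0.0158
```

Call:
step_arm:
  deltas:
    - {"gripper": 0,"offset": [0,0.5,0],"spin": 0}
    - {"gripper": 0,"offset": [0,0.3,0],"spin": 0}
    - {"gripper": 0,"offset": [0,0,0],"spin": 0}

```text
t: 42.78
tool_pos: [0.5262, 0.2111, 0.1946]
tcp_rot: [[0.085, 0.996, 0.013], [0.996, -0.085, 0.024], [0.025, 0.011, -1.0]]
force: [1.4, 2.6, -5.1]
finger_gap: 0.016
```

Call:
step_arm:
  deltas:
    - {"gripper": 0,"offset": [0,0.15,0],"spin": 0}
    - {"gripper": 0,"offset": [0,0,0],"spin": 0}

```text
t: 43.02
tool_pos: [0.5296, 0.2108, 0.1946]
tcp_rot: [[0.085, 0.996, 0.012], [0.996, -0.085, 0.024], [0.025, 0.01, -1.0]]
force: [-0.2, 2.1, -5.3]
finger_gap: 0.016
```

Call:
step_arm:
  deltas:
    - {"gripper": 0,"offset": [0,0.12,0],"spin": 0}
    - {"gripper": 0,"offset": [0,0,0],"spin": 0}

```text
t: 43.28
tool_pos: [0.5294, 0.2109, 0.1935]
tcp_rot: [[0.084, 0.996, 0.006], [0.996, -0.084, 0.024], [0.024, 0.004, -1.0]]
force: [1.5, 2.6, -5.2]
finger_gap: 0.0159
```

Call:
step_arm:
  deltas:
    - {"gripper": 0,"offset": [0,0.05,0.3],"spin": 0}
    - {"gripper": 0,"offset": [0,0.03,0.3],"spin": 0}
    - {"gripper": 0,"offset": [0,0,0.2],"spin": 0}
    - {"gripper": 0,"offset": [0,0,0],"spin": 0}

```text
t: 43.78
tool_pos: [0.5295, 0.2109, 0.1725]
tcp_rot: [[0.083, 0.997, 0.002], [0.996, -0.083, 0.024], [0.024, 0.0, -1.0]]
force: [-4.6, 0.7, 2.0]
finger_gap: 0.0159
```

Call:
step_arm:
  deltas:
    - {"gripper": 36,"offset": [0,0,0],"spin": 0}
    - {"gripper": 36,"offset": [0,0,0],"spin": 0}
    - {"gripper": 36,"offset": [0,0,0],"spin": 0}
    - {"gripper": 36,"offset": [0,0,-0.6],"spin": 0}
    - {"gripper": 36,"offset": [0,0,-1],"spin": 0}
    - {"gripper": 36,"offset": [0,0,-1],"spin": 0}
    - {"gripper": 36,"offset": [0,0,-1],"spin": 0}
    - {"gripper": 20,"offset": [0,0,-1],"spin": 0}
    - {"gripper": 0,"offset": [-0.5,0,-0.5],"spin": 0}
    - {"gripper": 0,"offset": [0,0,0],"spin": 0}

```text
t: 45.02
tool_pos: [0.5306, 0.1922, 0.3101]
tcp_rot: [[0.086, 0.996, 0.009], [0.996, -0.087, 0.025], [0.026, 0.007, -1.0]]
force: [0.5, -0.2, -0.7]
finger_gap: 0.0097
```

Run:
```python
from h import *
s=get_state(); print(s['tool_pos'],s['tcp_rot'].round(3))
for n in ['wrist','scene','side']:
    c=cam(n)
    if n=='side': cv2.imwrite('pics/s5.png',cv2.resize(c['img'][120:300,220:420],None,fx=3,fy=3,interpolation=cv2.INTER_CUBIC))
    if n=='wrist': cv2.imwrite('pics/w5.png',c['img'])
    for col,lo,hi in [('blue',.05,.14),('blue',.205,.23),('red',.185,.205),('yellow',.12,.135),('green',.12,.135)]:
      for b in blobs(c,col,lo,hi):
        if b[2][0]<.7: print(n,col,*b)
```

```text
[0.53060575 0.19220581 0.31013811] [[ 0.086  0.996  0.009]
 [ 0.996 -0.087  0.025]
 [ 0.026  0.007 -1.   ]]
wrist blue [409.9 132. ] 2548 [0.5979 0.2668 0.2198] [0.5954 0.2667 0.23  ]
wrist blue [401.2 302. ] 2234 [0.5878 0.1433 0.2196] [0.5856 0.1481 0.23  ]
wrist red [314.5 218. ] 1022 [0.5278 0.2095 0.1994] [0.5279 0.2106 0.205 ]
wrist yellow [332.9  51.4] 320 [0.5548 0.3391 0.1298] [0.5546 0.3382 0.135 ]
wrist yellow [327.9 333. ] 93 [0.5291 0.0755 0.1294] [0.5292 0.0782 0.135 ]
wrist yellow [326.9 377.3] 99 [0.5241 0.0218 0.1263] [0.5241 0.0278 0.135 ]
scene blue [404.  218.1] 144 [0.6067 0.2591 0.2192] [0.6164 0.2515 0.23  ]
scene blue [362.3 230.4] 163 [0.5965 0.1351 0.2192] [0.6054 0.1287 0.23  ]
scene red [371.9 213.2] 89 [0.5357 0.2055 0.1983] [0.5412 0.1997 0.205 ]
scene yellow [309.3 252.8] 72 [0.5348 0.0088 0.1274] [0.5399 0.0062 0.135 ]
scene green [302.9 240.4] 55 [0.484  0.0138 0.127 ] [0.4901 0.0101 0.135 ]
side blue [342.2 152.7] 85 [0.6019 0.2606 0.2205] [0.5996 0.2472 0.23  ]
side blue [344.6 181.5] 121 [0.5916 0.1352 0.2209] [0.5896 0.1232 0.23  ]
side red [317.6 175. ] 60 [0.5306 0.1953 0.1994] [0.5293 0.1878 0.205 ]
side yellow [322.1 165.2] 16 [0.5584 0.3325 0.1297] [0.5571 0.3256 0.135 ]
side yellow [322.6 226.1] 10 [0.5325 0.0726 0.1315] [0.5317 0.0675 0.135 ]
side yellow [325.1 244.9] 83 [0.5317 0.0057 0.1282] [ 0.5307 -0.001   0.135 ]
side green [304.6 244.7] 63 [0.482  0.0104 0.1279] [0.481  0.0032 0.135 ]
```

View pics/w5.png

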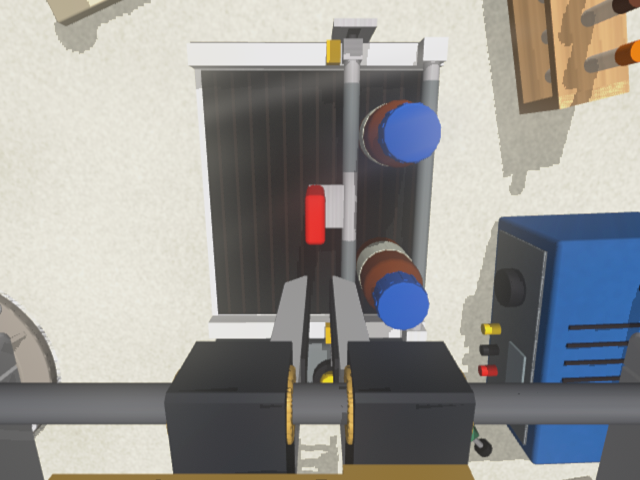

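View pics/s5.png

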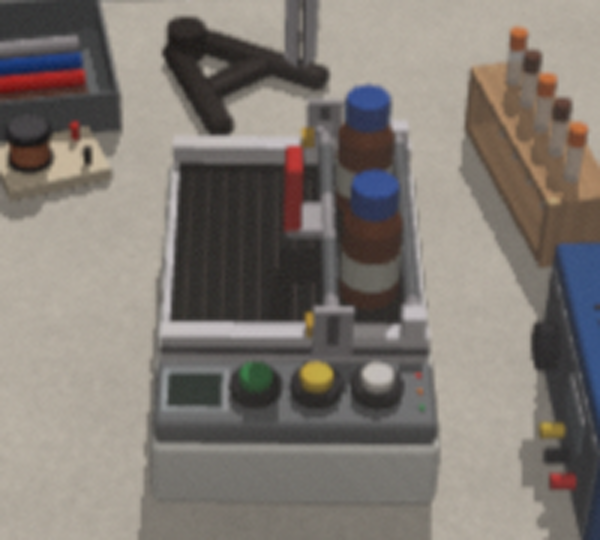

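The bar is home behind both upright bottles, with the handle top at 0.199 m as at the start. The keys are next: white at about (0.5805, 0.0065), yellow at (0.531, 0.0105), green at (0.481, 0.014).

Call:
step_arm:
  deltas:
    - {"gripper": 0,"offset": [-1,0.36,0],"spin": 0}
    - {"gripper": 0,"offset": [-1,0.36,0],"spin": 0}
    - {"gripper": 0,"offset": [-1,0.36,0],"spin": 0}
    - {"gripper": 0,"offset": [-1,0.36,0],"spin": 0}
    - {"gripper": 0,"offset": [-1,0.36,0],"spin": 0}
    - {"gripper": 0,"offset": [-1,0.36,0],"spin": 0}
    - {"gripper": 0,"offset": [-1,0.36,0],"spin": 0}
    - {"gripper": 0,"offset": [0,0,0],"spin": 0}
    - {"gripper": 0,"offset": [0,0,1],"spin": 0}
    - {"gripper": 0,"offset": [0,0,0],"spin": 0}

```text
t: 46.42
tool_pos: [0.5759, 0.0125, 0.2701]
tcp_rot: [[0.081, 0.997, -0.005], [0.997, -0.08, 0.017], [0.016, -0.006, -1.0]]
force: [-0.8, 0.2, -0.0]
finger_gap: 0.0005
```

Call:
step_arm:
  deltas:
    - {"gripper": 0,"offset": [-0.33,0.24,1],"spin": 0}
    - {"gripper": 0,"offset": [0,0,1],"spin": 0}
    - {"gripper": 0,"offset": [0,0,1],"spin": 0}
    - {"gripper": 0,"offset": [0,0,1],"spin": 0}
    - {"gripper": 0,"offset": [0,0,0],"spin": 0}

```text
t: 47.05
tool_pos: [0.5823, 0.0098, 0.1701]
tcp_rot: [[0.075, 0.997, -0.004], [0.997, -0.075, 0.018], [0.017, -0.005, -1.0]]
force: [0.2, 0.6, -0.1]
finger_gap: 0.0005
```

Call:
step_arm:
  deltas:
    - {"gripper": 0,"offset": [-0.16,-0.06,0.8],"spin": 0}
    - {"gripper": 0,"offset": [0,0,0.5],"spin": 0}
    - {"gripper": 0,"offset": [0,0,0],"spin": 0}

```text
t: 47.42
tool_pos: [0.5815, 0.0073, 0.1381]
tcp_rot: [[0.074, 0.997, -0.002], [0.997, -0.074, 0.018], [0.018, -0.003, -1.0]]
force: [0.5, 0.1, -0.2]
finger_gap: 0.0008
```

Call:
step_arm:
  deltas:
    - {"gripper": 0,"offset": [0,0,0.2],"spin": 0}
    - {"gripper": 0,"offset": [0,0,0.15],"spin": 0}
    - {"gripper": 0,"offset": [0,0,0],"spin": 0}

```text
t: 47.8
tool_pos: [0.5821, 0.0075, 0.1297]
tcp_rot: [[0.074, 0.997, -0.001], [0.997, -0.074, 0.019], [0.019, -0.002, -1.0]]
force: [-0.6, 0.6, 1.1]
finger_gap: 0.0003
```

Call:
step_arm:
  deltas:
    - {"gripper": 0,"offset": [0,0,0.2],"spin": 0}
    - {"gripper": 0,"offset": [0,0,0.2],"spin": 0}

```text
t: 48.05
tool_pos: [0.5829, 0.0075, 0.1209]
tcp_rot: [[0.074, 0.997, 0.001], [0.997, -0.074, 0.02], [0.02, -0.001, -1.0]]
force: [-22.8, 0.6, 72.4]
finger_gap: 0.0005
```

Call:
step_arm:
  deltas:
    - {"gripper": 0,"offset": [0,0,-0.8],"spin": 0}
    - {"gripper": 0,"offset": [0,0,-0.6],"spin": 0}
    - {"gripper": 0,"offset": [0,0,0],"spin": 0}

```text
t: 48.42
tool_pos: [0.5831, 0.0068, 0.1569]
tcp_rot: [[0.074, 0.997, 0.001], [0.997, -0.074, 0.02], [0.02, -0.0, -1.0]]
force: [0.7, -0.0, -0.1]
finger_gap: 0.0004
```

Call:
step_arm:
  deltas:
    - {"gripper": 0,"offset": [0,-1,0],"spin": 0}
    - {"gripper": 0,"offset": [0,-1,0],"spin": 0}
    - {"gripper": 0,"offset": [0,0,0],"spin": 0}
    - {"gripper": 0,"offset": [0,0,0.8],"spin": 0}
    - {"gripper": 0,"offset": [0,0,0],"spin": 0}

```text
t: 49.05
tool_pos: [0.5321, 0.0121, 0.1347]
tcp_rot: [[0.072, 0.997, 0.0], [0.997, -0.072, 0.02], [0.02, -0.001, -1.0]]
force: [0.4, -0.2, 0.1]
finger_gap: 0.0004
```

Call:
step_arm:
  deltas:
    - {"gripper": 0,"offset": [0,0,0.2],"spin": 0}
    - {"gripper": 0,"offset": [0,0,0.12],"spin": 0}
    - {"gripper": 0,"offset": [0,0,0],"spin": 0}

```text
t: 49.42
tool_pos: [0.5333, 0.012, 0.1271]
tcp_rot: [[0.073, 0.997, 0.001], [0.997, -0.073, 0.019], [0.019, -0.0, -1.0]]
force: [-0.5, 1.2, 1.3]
finger_gap: 0.0006
```

Call:
step_arm:
  deltas:
    - {"gripper": 0,"offset": [0,0,0.1],"spin": 0}

```text
t: 49.55
tool_pos: [0.5335, 0.012, 0.1248]
tcp_rot: [[0.073, 0.997, 0.002], [0.997, -0.073, 0.02], [0.02, 0.0, -1.0]]
force: [-1.1, -0.6, 3.4]
finger_gap: 0.0001
```

Call:
step_arm:
  deltas:
    - {"gripper": 0,"offset": [0,0,0.07],"spin": 0}

```text
t: 49.68
tool_pos: [0.5335, 0.012, 0.123]
tcp_rot: [[0.073, 0.997, 0.002], [0.997, -0.073, 0.02], [0.02, 0.0, -1.0]]
force: [-1.2, -0.7, 4.5]
finger_gap: 0.0008
```

Call:
step_arm:
  deltas:
    - {"gripper": 0,"offset": [0,0,0.06],"spin": 0}

```text
t: 49.8
tool_pos: [0.5336, 0.012, 0.1218]
tcp_rot: [[0.073, 0.997, 0.002], [0.997, -0.073, 0.02], [0.02, 0.0, -1.0]]
force: [-8.9, 0.5, 26.7]
finger_gap: 0.0004
```

Call:
step_arm:
  deltas:
    - {"gripper": 0,"offset": [0,0,-0.7],"spin": 0}
    - {"gripper": 0,"offset": [0,0,-0.6],"spin": 0}
    - {"gripper": 0,"offset": [0,0,0],"spin": 0}
    - {"gripper": 0,"offset": [0,-1,0],"spin": 0}
    - {"gripper": 0,"offset": [0,-1,0],"spin": 0}
    - {"gripper": 0,"offset": [0,0,0],"spin": 0}
    - {"gripper": 0,"offset": [0,0,0.7],"spin": 0}
    - {"gripper": 0,"offset": [0,0,0],"spin": 0}

```text
t: 50.8
tool_pos: [0.4838, 0.0163, 0.1368]
tcp_rot: [[0.071, 0.997, 0.004], [0.997, -0.071, 0.02], [0.021, 0.002, -1.0]]
force: [-0.2, -1.0, -0.7]
finger_gap: 0.0003
```

Call:
step_arm:
  deltas:
    - {"gripper": 0,"offset": [-0.06,-0.1,0.2],"spin": 0}
    - {"gripper": 0,"offset": [0,0,0.15],"spin": 0}
    - {"gripper": 0,"offset": [0,0,0],"spin": 0}
    - {"gripper": 0,"offset": [0,0,0.1],"spin": 0}

```text
t: 51.3
tool_pos: [0.4818, 0.0144, 0.1246]
tcp_rot: [[0.072, 0.997, 0.003], [0.997, -0.072, 0.019], [0.019, 0.002, -1.0]]
force: [-1.2, -0.3, 3.4]
finger_gap: 0.0006
```

Call:
step_arm:
  deltas:
    - {"gripper": 0,"offset": [0,0,0.06],"spin": 0}

```text
t: 51.42
tool_pos: [0.4818, 0.0144, 0.1231]
tcp_rot: [[0.072, 0.997, 0.003], [0.997, -0.072, 0.019], [0.019, 0.002, -1.0]]
force: [-1.3, -0.9, 3.9]
finger_gap: 0.0005
```

Call:
step_arm:
  deltas:
    - {"gripper": 0,"offset": [0,0,0.05],"spin": 0}

```text
t: 51.55
tool_pos: [0.4818, 0.0144, 0.1219]
tcp_rot: [[0.072, 0.997, 0.003], [0.997, -0.072, 0.019], [0.02, 0.002, -1.0]]
force: [-6.2, -1.2, 21.6]
finger_gap: 0.0004
```

Call:
step_arm:
  deltas:
    - {"gripper": 0,"offset": [0,0,-0.7],"spin": 0}
    - {"gripper": 0,"offset": [0,0,-1],"spin": 0}
    - {"gripper": 0,"offset": [0,0,-1],"spin": 0}
    - {"gripper": 0,"offset": [0,0,-1],"spin": 0}
    - {"gripper": 0,"offset": [0,0,-1],"spin": 0}
    - {"gripper": 0,"offset": [0,0,-1],"spin": 0}
    - {"gripper": 0,"offset": [-1,0,-1],"spin": 0}
    - {"gripper": 0,"offset": [-1,0,0],"spin": 0}
    - {"gripper": 0,"offset": [-1,0,0],"spin": 0}
    - {"gripper": 0,"offset": [0,0,0],"spin": 0}

```text
t: 52.8
tool_pos: [0.4764, -0.0679, 0.2994]
tcp_rot: [[0.075, 0.997, 0.01], [0.997, -0.076, 0.022], [0.022, 0.008, -1.0]]
force: [0.3, 0.9, 0.1]
finger_gap: 0.0007
```

Run:
```python
from h import *
s=get_state(); print(s['t'],s['tool_pos'],s['force'])
for n in ['scene','side']:
    c=cam(n); cv2.imwrite(f'pics/{n}6.png',c['img'])
    for col,lo,hi in [('blue',.05,.14),('blue',.205,.23),('red',.185,.205),('yellow',.12,.135),('green',.12,.135)]:
      for b in blobs(c,col,lo,hi):
        if b[2][0]<.7: print(n,col,*b)
```

```text
52.8 [ 0.47636525 -0.06786824  0.29937042] [0.26868422 0.91050181 0.11590164]
scene blue [404.1 218.1] 145 [0.608  0.2597 0.2194] [0.6162 0.2518 0.23  ]
scene blue [362.2 230.3] 162 [0.597  0.1348 0.2193] [0.6052 0.1286 0.23  ]
scene red [372. 213.] 87 [0.5355 0.205  0.1987] [0.5409 0.2001 0.205 ]
scene yellow [309.5 252.9] 75 [0.5342 0.0097 0.127 ] [0.5405 0.0064 0.135 ]
scene green [303.  240.6] 59 [0.4854 0.0129 0.1284] [0.4909 0.0101 0.135 ]
side blue [349.5 181.9] 30 [0.6038 0.1319 0.2209] [0.6017 0.1208 0.23  ]
side blue [340.2 183.2] 26 [0.5801 0.1304 0.2191] [0.5778 0.1172 0.23  ]
side yellow [322.6 226.8] 11 [0.5326 0.071  0.1305] [0.5315 0.0648 0.135 ]
side yellow [325.1 244.9] 85 [0.5318 0.0057 0.128 ] [ 0.5307 -0.0013  0.135 ]
side green [304.9 244.6] 72 [0.4823 0.0099 0.1278] [0.4817 0.0035 0.135 ]
```

View pics/scene6.png

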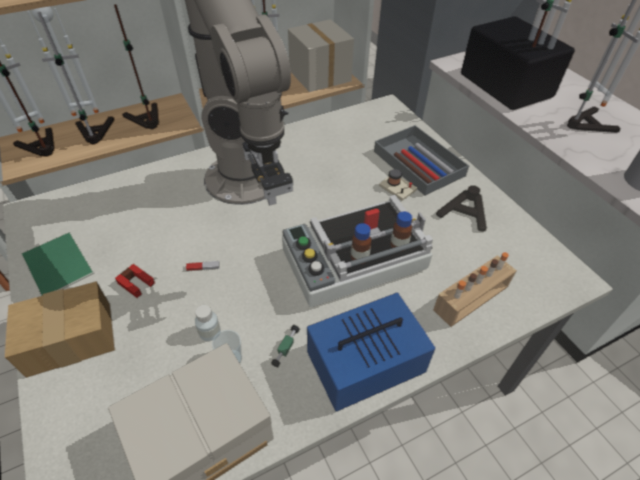

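View pics/side6.png

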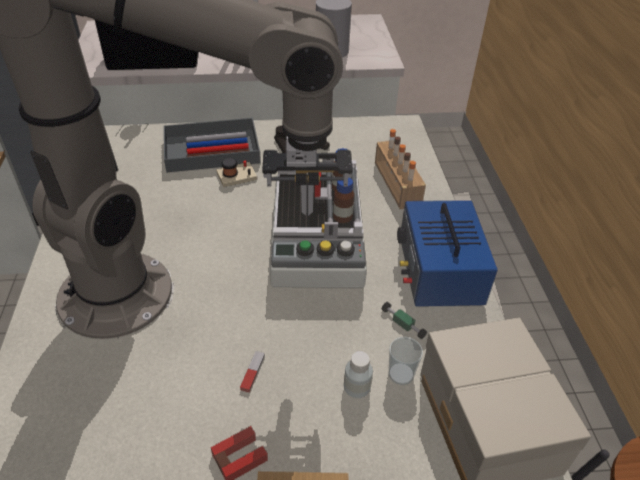

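The scene view shows both bottles upright between the bars at (362,240) and (403,228), with the bar down. Everything else is where it was and the gripper touches nothing, so I'm handing in.

```bash
python3 -c "
from h import *
print(arm.close_job())"
```

```text
the job is handed in; nothing more can be done
None
```

The shaker is loaded with both amber bottles and started; I handed the job in at about 53 s. I lifted the bar over the stops and slid it fully back, then stood the two bottles, the only amber ones I could see, in a row along the fixed bar. I re-seated both a few millimetres closer to it. After that I brought the bar home over the stops and pressed white, yellow and green in that order.

- **Bottles and bar:** The last pictures show both bottles upright between the bars, with caps about 0.219 m up. The row runs parallel to the fixed bar. The handle top reads about 0.199 m, as at the start, so the bar is fully down at home.
- **Keys:** Each of the three was pushed to the bottom of its travel and released.
- **Rest of the bench:** By eye, nothing else on the bench has moved, and the gripper was clear of everything.

**What went less well:**
- The white key was pressed too hard: the wrist reading briefly reached about 72 N. That is under the 120 N wrist limit and was made with the fingertips, not the gripper's body. The other two peaked at about 27 N and 22 N.
- The cameras disagreed by up to 5 mm in x, so I relied on differences within one view and on contact.
- In the last side view the gripper hid part of the bottles, so only the scene camera measured both of them at the end.

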